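Eject the bench block and trap it on the landing

TASK

Push the red ejector key of the blue dock down with one fingertip and keep it down: the dark bench block then creeps out of the dock by itself. Trap it before it slides off the open end of the landing, by pressing it firmly down against the landing with the other finger, and finish holding it so, with one finger still keeping the key down and the other on the block at rest. Do not lift the block, and leave the tin, nippers, lighter and hammer where they are.

Things in the scene. Friction and masses are not known exactly. Their poses are not given: they have to be found in the camera images.
- dock: Blue and aluminium ejector dock, fixed during a run, placed and turned anew each time. Origin on the worktop, z up; the block leaves towards the dock's own -x. A level aluminium track, floor 20 mm above the worktop, lies at y = -32 to +32 mm: under a hood with clear roof (top 50 mm high) at x = 0 to +85 mm, and as an open landing at x = -55 to 0 mm. Spring drum behind to x = +105 mm.
- landing_edge (a point): Middle of the landing's open end, on its floor, 20 mm above the worktop (dock x = -55, y = 0 mm). The landing's two side lips are 6 mm thick and 30 mm high over the worktop; this end has no stop, and the block tips off here after about 85 mm of travel.
- ejector_top (a point): Centre of the top face of the red ejector key (30 mm along the dock's x, 24 mm along its y); up, it is at dock x = -28, y = -59, z = 55 mm, beside the landing; it moves with the key. Its blue housing is 46 x 40 mm and 34 mm high.
- ejector (a joint): Travel of the red key in m: 0 up, 0.016 fully down (top 39 mm high). The spring takes 2 N at first, 5 N fully down; rubbing of the block on the gate adds up to 3 N. The block is freed at about 0.006. The block's top on the track is 42 mm high: another finger level with the one on the key meets it at about 0.013 and lets it pass below at 0.007 to 0.011.
- gate (a point): Middle of the top of the steel gate bar at dock x = 0, y = 0, which holds the block back under the hood. It is part of the key: it stands 5.5 mm above the floor when the key is up, sinks into the floor with it, and rises again, under or before the block, if the key is let up.
- pusher (a joint): Travel in m of the brass pusher behind the block (0 at rest, grows as it pushes the block out, to 0.095). Its spring gives 6 N at first and 4.6 N at the end; a damper keeps the freed block at roughly 9 to 14 mm/s.
- block: Dark grey square bench block, 62 x 62 x 22 mm, loose, 0.13 to 0.24 kg. Origin at the centre of its underside, z up. It waits under the hood at about dock x = +31, y = 0, z = 20 mm and, freed, creeps towards the dock's -x. Pressing it down with 7 to 15 N stops it. With its centre at dock x = -8 to -45 mm it lies fully under a finger that is level with the key's middle (x = -28 mm).
- yellow_tin: Round yellow tin, 65 mm across and 23 mm high, loose, at the back left of the worktop. Leave alone.
- nippers: Small dark nippers, 85 x 24 x 12 mm, loose, on the left of the worktop behind the lever press. Leave alone.
- lighter: White pocket lighter, 80 x 25 x 12 mm, loose, on the right of the worktop. Leave alone.
- hammer: Hammer with a wooden handle, 207 x 68 x 14 mm, loose, lying on the right of the worktop. Leave alone.
Not all that is in view belongs to the job. There is more than one size of the dock; the job needs the larger.

How it is judged:
By the outcome, as a careful person would: the job done as asked, in the order asked, and still so for the second after the job is handed in, while the arm keeps its last pose, push and grip.
It also fails if it takes over 40 s, if anything falls off the work surface, if the arm or the gripper's body presses on something with over 40 N, if the wrist force passes 120 N, or if a joint passes its speed limit or range.

ROBOT

A 6-joint arm with a two-finger parallel gripper is mounted at the origin on a cart in front of the work surface, level with it; the furniture and walls round the work are solid. World frame = base frame: x ahead of the robot, y to its left, z up, the work surface at z = 0. Lengths are in m, angles in rad, forces in N, time in s.
With the tool pointing down it reaches from about 0.375 to 0.9 m from the base axis. Payload 3.1 kg.
Tool frame: the origin (TCP) lies at the very end of the fingers, on their centre line; the grasp point (between the pads) lies 19 mm behind it (env.hold_point_z is the distance from the TCP to the grasp point, in m); z points along the fingers, y is the line along which they close (so a half turn about z gives the same grasp; the last joint's range is limited). The gripper opens to 85 mm and grips with 20 to 120 N. Pads are 22 mm wide; open, the fingers measure 114 mm over their backs; the gripper's body (76 mm by 85 mm) begins 54 mm behind the grasp point. The pads swing forward as they close: fully open they stand 13 mm farther back than shut.
Start: joints at [-1.331, 0.527, 1.433, -0, 1.181, -0.178], TCP at [0.254, -0.571, 0.231] pointing down, gripper open.
Joint ranges: [-3.08, 3.08], [-0.75, 2.2], [0.22, 2.44], [-1.43, 4.57], [0, 2.65], [-2.85, 2.85]. Speed limits (rad/s): [2.79, 2.79, 3.14, 3.14, 3.14, 3.14].

INTERFACE

Orientations are given as a unit quaternion [w, x, y, z].
In Python, from rig import state, optics, env gives the robot as it stands.
- The arm moves only by the tool play_rows, never from a script. Its argument "commands" is a list that holds one entry, the list of rows, each a list of 6 numbers: the shift along the tool's x, y, z normalised to -1 to 1, where 1 is 200 mm, then the turn, a rotation vector about the tool's x, y, z normalised to -1 to 1, where 1 is 30 degrees. A call has exactly 8 rows; each row is the pose to reach, as a shift and turn from the pose commanded when the call began, along the tool's axes at that moment; what a row does not reach only later rows make up. A row lasts 1/10 s, in which the tool goes at most 50 mm and 8.59 degrees, less where a joint would pass 70% of its speed; a pose out of reach is approached as far as the arm can. A call with a number of a shift or a turn outside -1 to 1 is refused whole. A call with a gripper value outside its range is refused whole. "jaw" is the gripper's target within -1 to 1 (fully open at 1, half-way at 0, shut at -1), set as the call begins (left out, the last holds). The fingers move at their own pace and stop on an object; "force" is the grip in N (left out, the last holds). Time passes only in rows, so rows that repeat a pose let the fingers close, or fill a call up. It gives the time, the measured TCP pose, the force, the opening and the grip force at its end, in the units of the state.
- state(): the state, without advancing time (a new reading comes with each control period).
- optics.read_camera(name): name is "scene" or "top" or "wrist"; returns (picture, depth): 480x640x3 uint8, red, green, blue; 480x640 float32, m along the optical axis (not along the pixel's ray), 0 where there is no reading.
- optics.camera_model(name): a dict with "fovy" (degrees; the focal length in pixels is half the picture's height over the tangent of half this angle, whatever the lens; pixels are square), "cx", "cy" (the principal point, pixels), "rvec" (rotation vector, rad) and "tvec" (3), from world to camera coordinates, as OpenCV has them. Camera axes: x right, y down, z forward; pixel columns grow to the right and rows downward; lengths in m; the calibration is good to about 2 mm. A picture is of the moment at which its call begins: read the wrist's pose just before it. camera_model takes no time and is no camera call; for the wrist camera it gives the pose at the moment of the call.
- env.finish_job(): hands the job in; it is judged then, once.
The state is a dict: "time": time; "joints": joint angles; "joint_velocities": joint speeds; "tau": joint torques, N m; "position": TCP position; "eef_rot": TCP orientation; "wrist_force": force on the tool from outside, world axes, zero at the start; "torque": the same for the moment, N m; "opening": finger opening in m; "finger_force": force on a finger pad.
Only numpy, scipy, OpenCV 4.12 (cv2) and the standard library are available. Lean on these libraries where they do the work, as an engineer would, in place of code of your own. Each camera call takes 0.05 s, during which the arm holds its last target. There are 200 camera calls.

## Working session

There is one attempt and no reset: what is moved stays moved. The work goes in short steps, Python scripts to look and compute and a tool call to move; the robot and the scene stay as the last step left them, time stands still between calls to the robot, and variables do not carry over. Pictures are saved under pics/ and viewed, at most 10 in all, crops included, and the job is handed in when it is done.

Besides the shell and the picture viewer there is one more tool, called after "Emit:" as name([rows], argument=value, ...), one row to a line, values as JSON. play_rows: Moves the arm, as the interface text tells. Its arguments: {"type":"object","properties":{"commands":{"type":"array","items":{"type":"array","items":{"type":"array","items":{"type":"number"}}}},"jaw":{"type":"number"},"force":{"type":"number"}},"required":["commands"]}

```bash
mkdir -p pics; ls; cat > h.py <<'E'
import numpy as np,cv2
from rig import state,optics,env
def cam(n):
    m=optics.camera_model(n); p,d=optics.read_camera(n)
    return m,p,d
def world(m,d,u,v,z=None):
    f=240/np.tan(np.radians(m['fovy'])/2); R=cv2.Rodrigues(np.array(m['rvec'],float))[0]; t=np.array(m['tvec'],float).ravel()
    r=np.array([(u-m['cx'])/f,(v-m['cy'])/f,1.]); o=-R.T@t; w=R.T@r
    if z is None:
        return o+w*d[int(round(v)),int(round(u))]
    return o+w*(z-o[2])/w[2]
E
python3 - <<'E'
from h import *
for n in ['scene','top']:
    m,p,d=cam(n); cv2.imwrite(f'pics/{n}0.png',p[:,:,::-1]); np.savez(f'{n}0.npz',p=p,d=d,**{k:np.array(v) for k,v in m.items()}); print(n,m)
print(state())
E
```

```text
pics
scene {'fovy': 45.29354194022098, 'cx': 311.61316892708584, 'cy': 242.02228147776722, 'rvec': array([ 1.29858629, -2.04718115,  1.05716968]), 'tvec': array([0.29386277, 0.31568459, 0.90643689])}
top {'fovy': 50.26023479425831, 'cx': 314.28521696275527, 'cy': 223.74046952804565, 'rvec': array([ 2.1746946 , -2.18549276,  0.09182079]), 'tvec': array([0.077275  , 0.4973174 , 1.35449566])}
{'time': 0.1, 'joints': array([-1.33150672e+00,  5.28395185e-01,  1.43377432e+00,  1.47616197e-05,
        1.18142296e+00, -1.78502812e-01]), 'joint_velocities': array([-0.00270314, -0.00218746, -0.00440624, -0.00017925,  0.00118861,
        0.0008142 ]), 'tau': array([ 4.13123803e-05, -4.43304133e+01, -1.78586251e+01, -2.84118660e-04,
        3.86785759e-03, -1.05064416e-06]), 'position': array([ 0.25346247, -0.57058758,  0.23041793]), 'eef_rot': array([-9.99651733e-04,  9.78260508e-01,  2.07377380e-01, -2.35634876e-05]), 'wrist_force': array([ 0.50482839, -0.92706177,  0.67913385]), 'torque': array([-0.01264308,  0.00697372,  0.02772794]), 'finger_force': 0.0, 'opening': 0.08518492726908952}
```

View pics/scene0.png

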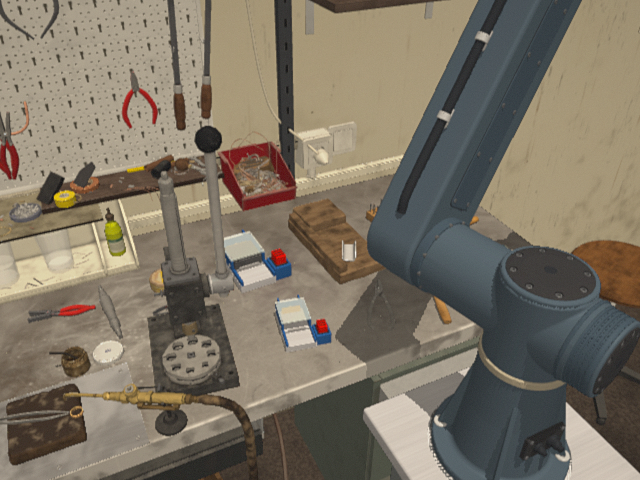

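View pics/top0.png

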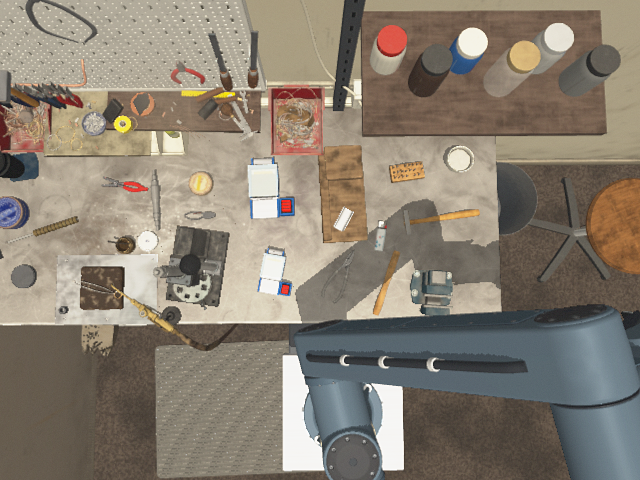

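The two docks are at top pixels (265,188), key (286,206), and (272,270), key (286,290). The far one looks larger, which fits the description. I'll confirm that with an enlarged crop and measurements.

```bash
python3 - <<'E'
from h import *
a=np.load('top0.npz'); s=np.load('scene0.npz')
c=cv2.resize(a['p'][150:305,235:310],None,fx=3.8,fy=3.8,interpolation=cv2.INTER_CUBIC)
e=cv2.resize(s['p'][225:355,215:335],None,fx=4.2,fy=4.2,interpolation=cv2.INTER_CUBIC)
h=590; c=c[:h];e=e[:h]
o=np.zeros((h,c.shape[1]+e.shape[1],3),np.uint8); o[:c.shape[0],:c.shape[1]]=c;o[:e.shape[0],c.shape[1]:]=e
print(o.shape,c.shape); cv2.imwrite('pics/crop1.png',o[:,:,::-1])
# red keys
for n,a in(('top',a),('scene',s)):
    p=a['p'].astype(int); m=((p[...,0]>150)&(p[...,1]<70)&(p[...,2]<70)).astype(np.uint8)
    k,l,st,ce=cv2.connectedComponentsWithStats(m)
    for i in range(1,k):
        if st[i,4]>30 and 215<ce[i][0]<340 and ce[i][1]>150:
            v,u=np.where(l==i); P=np.array([world(a,a['d'],x,y) for x,y in zip(u,v)]); P=P[np.isfinite(P).all(1)]
            top=P[P[:,2]>np.percentile(P[:,2],90)-.006]
            r=cv2.minAreaRect((top[:,:2]*1000).astype(np.float32)); print(n,st[i],ce[i],np.median(top,0).round(4),r)
E
```

```text
(590, 789, 3) (589, 285, 3)
top [281 200  10  12 108] [285.82407407 205.40740741] [0.5449 0.1489 0.0558] ((469.9248962402344, 122.27570343017578), (191.18618774414062, 26.918521881103516), 19.656959533691406)
top [281 285   8   9  58] [284.67241379 288.89655172] [0.3248 0.1525 0.0415] ((325.8073425292969, 153.05758666992188), (16.874004364013672, 20.717506408691406), 78.74421691894531)
scene [271 249  15  15 136] [279.02941176 256.15441176] [0.5394 0.1482 0.0526] ((543.5548706054688, 147.49034118652344), (34.16053009033203, 22.766376495361328), 3.134343147277832)
scene [316 319  11  13  99] [321.56565657 325.18181818] [0.3236 0.153  0.0384] ((-23.034332275390625, 320.7632141113281), (18.605743408203125, 797.9703979492188), 64.19343566894531)
```

View pics/crop1.png

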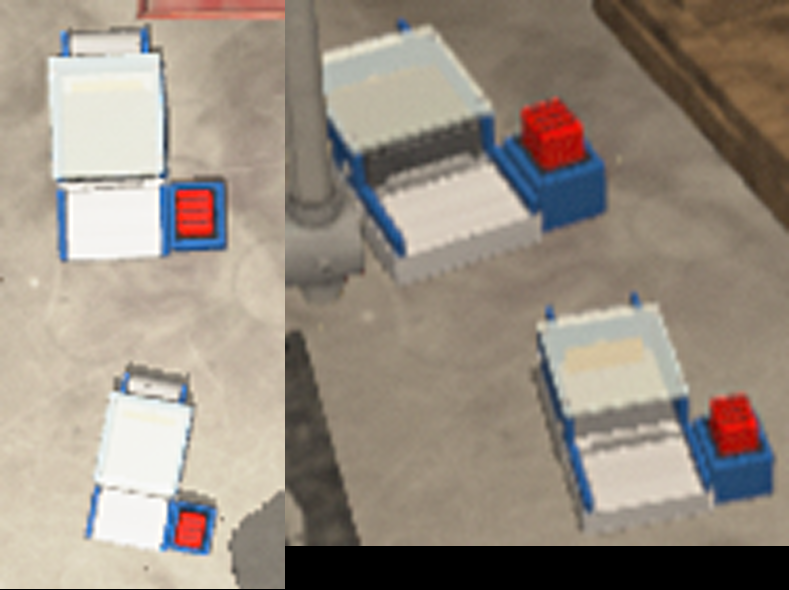

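The crop shows the far dock is clearly the larger one: its key top is at 55 mm against 41 mm, which matches the description. Next I'll fit its pose and check clearances.

```bash
python3 - <<'E'
from h import *
a=np.load('top0.npz'); s=np.load('scene0.npz')
T=lambda x,y:(235+x/3.8-.37,150+y/3.8-.37)
S=lambda x,y:(215+(x-285)/4.2-.38,225+y/4.2-.38)
pts=[('landL',T(67,258),.02,(-55,32)),('landR',T(161,258),.02,(-55,-32)),
('hoodFL',T(51,178),.05,(0,None)),('hoodFR',T(163,180),.05,(0,None)),('hoodBL',T(48,58),.05,(85,None)),('hoodBR',T(160,53),.05,(85,None)),
('key',T(195,213),.055,(-28,-59))]
for n,p,z,q in pts: print(n,np.round(p,1),world(a,a['d'],*p,z=z).round(4),q, world(a,a['d'],*p).round(3))
for n,p,z in [('S hoodFL',S(360,155),.05),('S hoodFR',S(493,110),.05),('S hoodBR',S(430,30),.05),('S landR',S(540,237),.02),('S landL',S(398,258),.02),('S key',S(553,116),.055)]:
    print(n,world(s,s['d'],*p,z=z).round(4))
# tall things along the way
u,v=np.meshgrid(np.arange(150,500,2),np.arange(130,325,2)); 
P=np.array([np.r_[world(a,a['d'],x,y),x,y] for x,y in zip(u.ravel(),v.ravel()) if a['d'][y,x]>0])
for lo,hi in [(0.08,.15),(.15,.25),(.25,.5)]:
    q=P[(P[:,2]>lo)&(P[:,2]<hi)&(P[:,0]<.75)&(P[:,1]>-.1)]
    print(lo,len(q), q[::max(1,len(q)//8)].round(3).tolist())
print('ball',world(s,s['d'],208,138))
E
```

```text
landL [252.3 217.5] [0.5153 0.2416 0.02  ] (-55, 32) [0.516 0.242 0.017]
landR [277.  217.5] [0.515  0.1751 0.02  ] (-55, -32) [ 0.517  0.177 -0.005]
hoodFL [248.1 196.5] [0.5684 0.2494 0.05  ] (0, None) [0.575 0.256 0.002]
hoodFR [277.5 197. ] [0.5666 0.1716 0.05  ] (0, None) [0.572 0.174 0.013]
hoodBL [247.3 164.9] [0.6528 0.252  0.05  ] (85, None) [ 0.663  0.259 -0.002]
hoodBR [276.7 163.6] [0.656  0.1738 0.05  ] (85, None) [ 0.667  0.178 -0.005]
key [285.9 205.7] [0.5428 0.1491 0.055 ] (-28, -59) [0.384 0.077 1.391]
S hoodFL [0.5617 0.2438 0.05  ]
S hoodFR [0.5689 0.1698 0.05  ]
S hoodBR [0.6511 0.1739 0.05  ]
S landR [0.498 0.174 0.02 ]
S landL [0.5127 0.2434 0.02  ]
S key [0.5446 0.1464 0.055 ]
0.08 381 [[0.721, 0.179, 0.144, 272.0, 130.0], [0.721, 0.08, 0.107, 312.0, 134.0], [0.709, 0.085, 0.114, 310.0, 138.0], [0.695, 0.1, 0.129, 304.0, 142.0], [0.687, 0.12, 0.119, 296.0, 146.0], [0.682, 0.147, 0.095, 286.0, 150.0], [0.663, 0.17, 0.133, 276.0, 154.0], [0.44, 0.365, 0.138, 196.0, 244.0], [0.241, 0.46, 0.083, 162.0, 324.0]]
0.15 440 [[0.715, 0.472, 0.172, 150.0, 130.0], [0.715, 0.206, 0.169, 260.0, 130.0], [0.7, 0.371, 0.171, 192.0, 136.0], [0.465, 0.362, 0.192, 192.0, 232.0], [0.438, 0.368, 0.187, 190.0, 244.0], [0.404, 0.403, 0.211, 172.0, 258.0], [0.381, 0.309, 0.171, 216.0, 268.0], [0.359, 0.383, 0.213, 180.0, 278.0]]
0.25 315 [[0.408, 0.315, 0.422, 188.0, 254.0], [0.394, 0.307, 0.332, 202.0, 262.0], [0.386, 0.306, 0.339, 202.0, 266.0], [0.378, 0.374, 0.343, 168.0, 270.0], [0.37, 0.385, 0.374, 158.0, 274.0], [0.289, -0.065, 0.446, 392.0, 318.0], [0.287, -0.059, 0.462, 390.0, 320.0], [0.285, -0.051, 0.472, 386.0, 322.0], [0.283, -0.041, 0.488, 382.0, 324.0]]
ball [0.37351942 0.31345713 0.42548731]
```

Emit:
play_rows([
  [[0.1,-0.1,0,0,0,0],[0.22,-0.22,0,0,0,0],[0.34,-0.34,0,0,0,0],[0.46,-0.46,0,0,0,0],[0.58,-0.58,0,0,0,0],[0.7,-0.7,0,0,0,0],[0.82,-0.82,0,0,0,0],[0.944,-0.95,0,0,0,0]],
], jaw=0.05, force=60)

```text
time: 0.9
position: [0.3493, -0.3196, 0.2311]
eef_rot: [-0.0, 0.978, 0.207, -0.0]
wrist_force: [-0.9, -0.2, -0.2]
opening: 0.0449
finger_force: 0.0
```

Emit:
play_rows([
  [[0.12,-0.12,0,0,0,0],[0.24,-0.24,0,0,0,0],[0.36,-0.36,0,0,0,0],[0.48,-0.48,0,0,0,0],[0.6,-0.6,0,0,0,0],[0.72,-0.72,0,0,0,0],[0.84,-0.84,0,0,0,0],[0.944,-0.95,0,0,0,0]],
])

```text
time: 1.7
position: [0.4447, -0.0691, 0.2312]
eef_rot: [-0.0, 0.978, 0.208, -0.0]
wrist_force: [-0.7, -0.0, -0.4]
opening: 0.0448
finger_force: 0.0
```

Emit:
play_rows([
  [[0.12,-0.12,0,0,0,0.1],[0.24,-0.24,0,0,0,0.2],[0.36,-0.36,0,0,0,0.3],[0.5,-0.5,0,0,0,0.4],[0.65,-0.65,0,0,0,0.5],[0.8,-0.8,0,0,0,0.6],[0.9,-0.9,0,0,0,0.7],[0.944,-0.95,0,0,0,0.747]],
])

```text
time: 2.5
position: [0.5406, 0.1822, 0.2309]
eef_rot: [-0.0, 1.0, 0.014, 0.0]
wrist_force: [1.1, -0.9, -0.1]
opening: 0.0448
finger_force: 0.0
```

```bash
python3 - <<'E'
from h import *
st=state(); print({k:np.round(st[k],4) for k in('time','joints','position','eef_rot','wrist_force','opening')})
m,p,d=cam('wrist'); cv2.imwrite('pics/w1.png',p[:,:,::-1]); np.savez('w1.npz',p=p,d=d,**{k:np.array(v) for k,v in m.items()})
R=cv2.Rodrigues(m['rvec'])[0]; print('cam',-R.T@m['tvec'],R[2],m['fovy'])
E
```

```text
{'time': np.float64(2.5), 'joints': array([1.2900e-01, 4.5430e-01, 1.5726e+00, 6.0000e-04, 1.1143e+00,
       1.6717e+00]), 'position': array([0.5406, 0.1822, 0.2309]), 'eef_rot': array([-3.000e-04,  9.999e-01,  1.390e-02,  1.000e-04]), 'wrist_force': array([ 1.0556, -0.894 , -0.0784]), 'opening': np.float64(0.0448)}
cam [0.62306786 0.18436557 0.37342683] [-0.32341869 -0.00943463 -0.94620893] 58.213956804321185
```

View pics/w1.png

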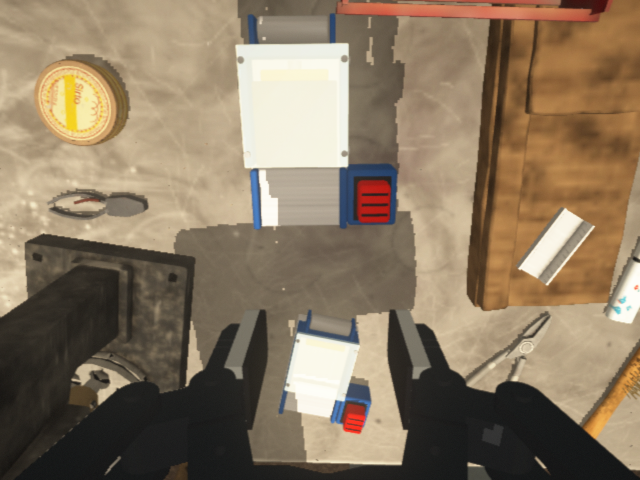

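Wrist view: the large dock has its hood front edge at (243,167)–(347,168), key top at about (374,201) and landing end at row 228. The fingers are at the bottom of the picture. I'll compute the dock pose from these.

```bash
python3 - <<'E'
from h import *
a=np.load('w1.npz')
W={'hFL':(243,167,.05),'hFR':(347,168,.05),'hBL':(237,45,.05),'hBR':(349,43,.05),'landL':(255,228,.03),'landR':(345,227,.03)}
for k,(u,v,z) in W.items(): print(k,world(a,0,u,v,z=z).round(4))
p=a['p'].astype(int); m=((p[...,0]>120)&(p[...,1]<70)&(p[...,2]<70)); m[:,:340]=0;m[:,410:]=0;m[:150]=0;m[250:]=0
v,u=np.where(m); print(u.min(),u.max(),v.min(),v.max())
P=np.array([world(a,a['d'],x,y) for x,y in zip(u,v)])
t=P[P[:,2]>.05]; print(len(P),len(t),np.median(t,0),np.percentile(t,2,0),np.percentile(t,98,0),cv2.minAreaRect((t[:,:2]*1000).astype(np.float32)))
# finger tips in image: nearest points
for s in((225,270),(385,430)):
    uu,vv=np.meshgrid(np.arange(*s,2),np.arange(300,420,2)); Q=np.array([world(a,a['d'],x,y) for x,y in zip(uu.ravel(),vv.ravel()) if 0<a['d'][y,x]<.25])
    lo=Q[Q[:,2]<Q[:,2].min()+.012]; print('finger',Q.min(0),Q.max(0),'low',lo.min(0),lo.max(0))
E
```

```text
hFL [0.569  0.2458 0.05  ]
hFR [0.5705 0.1679 0.05  ]
hBL [0.6526 0.2471 0.05  ]
hBR [0.6561 0.1703 0.05  ]
landL [0.5151 0.2413 0.03  ]
landR [0.5181 0.1664 0.03  ]
358 390 180 222
1091 967 [0.54642878 0.14681493 0.05469042] [0.53102122 0.13499965 0.05180753] [0.55937854 0.15771281 0.05641807] ((578.1956176757812, 156.17340087890625), (102.152099609375, 28.25249481201172), 16.680194854736328)
finger [0.52800026 0.20038395 0.23294432] [0.55722879 0.21716056 0.29899342] low [0.52849416 0.20377695 0.23294432] [0.55075402 0.21716056 0.24492081]
finger [0.52925023 0.14719416 0.23295771] [0.55780686 0.16437104 0.29824926] low [0.52974842 0.14719416 0.23295771] [0.55213916 0.15982889 0.24481843]
```

Emit:
play_rows([
  [[0.0225,0.0275,0.1,0,0,0],[0.0225,0.0275,0.25,0,0,0],[0.0225,0.0275,0.4,0,0,0],[0.0225,0.0275,0.55,0,0,0],[0.0225,0.0275,0.68,0,0,0],[0.0225,0.0275,0.77,0,0,0],[0.0225,0.0275,0.82,0,0,0],[0.0225,0.0275,0.835,0,0,0]],
])

```text
time: 3.35
position: [0.5438, 0.1736, 0.0632]
eef_rot: [0.0, 1.0, 0.013, -0.001]
wrist_force: [-0.1, 0.7, -0.3]
opening: 0.0449
finger_force: 0.0
```

```bash
python3 - <<'E'
from h import *
st=state(); print({k:np.round(st[k],4) for k in('time','position','eef_rot','wrist_force','opening')})
m,p,d=cam('wrist'); cv2.imwrite('pics/w2.png',p[:,:,::-1]); np.savez('w2.npz',p=p,d=d,**{k:np.array(v) for k,v in m.items()})
E
```

```text
{'time': np.float64(3.35), 'position': array([0.5438, 0.1736, 0.0632]), 'eef_rot': array([ 2.000e-04,  9.999e-01,  1.320e-02, -1.200e-03]), 'wrist_force': array([-0.0566,  0.6864, -0.3373]), 'opening': np.float64(0.0449)}
```

View pics/w2.png

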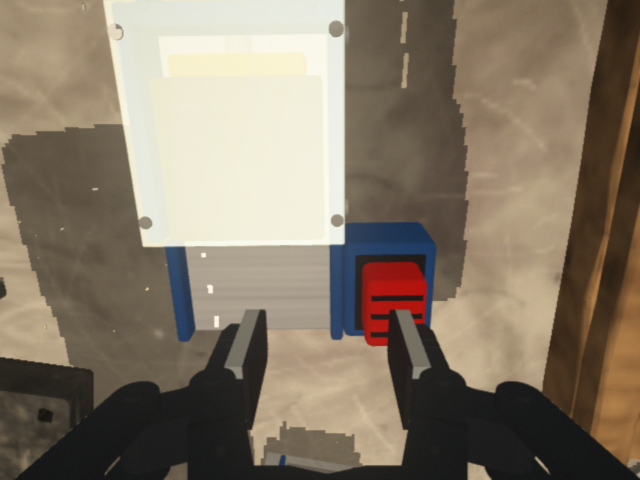

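The right finger stands over the key (key u 362–425, v 263–345) and the left over the landing. I'll check the x alignment numerically before pressing.

```bash
python3 - <<'E'
from h import *
a=np.load('w2.npz')
for n,u,v,z in[('key far L',364,268,.055),('key far R',421,268,.055),('key near L',368,344,.055),('hoodFL',141,246,.05),('hoodFR',344,244,.05),('landL',190,338,.03),('landR',337,338,.03)]: print(n,world(a,0,u,v,z=z).round(4))
for s in((225,270),(385,430)):
    uu,vv=np.meshgrid(np.arange(*s),np.arange(300,420)); Q=np.array([world(a,a['d'],x,y) for x,y in zip(uu.ravel(),vv.ravel()) if 0<a['d'][y,x]<.25])
    Q=Q[Q[:,2]<.09]; Q=Q[Q[:,2]>.06]; print('finger',np.percentile(Q,1,0),np.percentile(Q,99,0))
E
```

```text
key far L [0.5643 0.16   0.055 ]
key far R [0.5649 0.1385 0.055 ]
key near L [0.5313 0.1566 0.055 ]
hoodFL [0.569  0.2454 0.05  ]
hoodFR [0.5719 0.1677 0.05  ]
landL [0.5164 0.2366 0.03  ]
landR [0.5182 0.168  0.03  ]
finger [0.53196671 0.19530796 0.06619677] [0.55391055 0.20783449 0.08984071]
finger [0.53326438 0.1393213  0.06626348] [0.55531845 0.15123705 0.08981047]
```

Emit:
play_rows([
  [[0.005,-0.0075,0.03,0,0,0],[0.005,-0.0075,0.05,0,0,0],[0.005,-0.0075,0.06,0,0,0],[0.005,-0.0075,0.07,0,0,0],[0.005,-0.0075,0.075,0,0,0],[0.005,-0.0075,0.08,0,0,0],[0.005,-0.0075,0.085,0,0,0],[0.005,-0.0075,0.09,0,0,0]],
])

```text
time: 4.2
position: [0.5459, 0.1758, 0.0464]
eef_rot: [-0.0, 1.0, 0.013, 0.0]
wrist_force: [-0.1, 0.3, 3.3]
opening: 0.0447
finger_force: 1.6
```

```bash
cat > look.py <<'E'
import sys
from h import *
n=sys.argv[1]; st=state(); print({k:np.round(st[k],4) for k in('time','position','wrist_force','torque','opening')})
m,p,d=cam('wrist'); cv2.imwrite(f'pics/{n}.png',p[:,:,::-1]); a=dict(m,d=d)
q=p.astype(int); r=((q[...,0]>120)&(q[...,1]<70)&(q[...,2]<70)); v,u=np.where(r)
P=np.array([world(a,d,x,y) for x,y in zip(u,v)]); P=P[(P[:,2]>.03)&(P[:,2]<.06)&(abs(P[:,0]-.545)<.02)]; print('key z',np.percentile(P[:,2],[50,80,95]).round(4))
# profile along the track at y=.218 (left of the finger): height vs x
R=cv2.Rodrigues(m['rvec'])[0]; f=240/np.tan(np.radians(m['fovy'])/2)
for y in(.19,.222):
  o=[]
  for x in np.arange(.51,.60,.003):
    c=R@np.array([x,y,.042])+m['tvec']; uu,vv=c[:2]/c[2]*f+[m['cx'],m['cy']]
    if 0<=vv<479: o.append((round(float(x),3),int(uu),int(vv),q[int(vv),int(uu)].tolist(),world(a,d,uu,vv)[2].round(3)))
  print(y,*o[::2],sep='\n ')
E
python3 look.py w3
```

```text
{'time': np.float64(4.2), 'position': array([0.5459, 0.1758, 0.0464]), 'wrist_force': array([-0.064 ,  0.2881,  3.2596]), 'torque': array([-0.0149,  0.038 , -0.011 ]), 'opening': np.float64(0.0447)}
key z [0.0474 0.0484 0.0491]
0.19
 (0.51, 289, 396, [167, 145, 121], np.float64(-0.0))
 (0.516, 289, 384, [165, 143, 119], np.float64(0.0))
 (0.522, 289, 371, [173, 151, 125], np.float64(0.0))
 (0.528, 289, 359, [178, 157, 131], np.float64(-0.001))
 (0.534, 289, 346, [160, 148, 133], np.float64(0.02))
 (0.54, 289, 332, [165, 154, 138], np.float64(0.019))
 (0.546, 289, 319, [155, 145, 129], np.float64(0.019))
 (0.552, 289, 305, [172, 160, 143], np.float64(0.021))
 (0.558, 289, 290, [174, 162, 146], np.float64(0.02))
 (0.564, 289, 275, [168, 157, 140], np.float64(0.021))
 (0.57, 289, 260, [241, 237, 215], np.float64(0.05))
 (0.576, 289, 245, [241, 237, 216], np.float64(0.05))
 (0.582, 289, 229, [240, 236, 215], np.float64(0.049))
 (0.588, 289, 213, [241, 238, 216], np.float64(0.05))
 (0.594, 289, 196, [241, 238, 217], np.float64(0.049))
0.222
 (0.51, 211, 394, [31, 32, 31], np.float64(0.1))
 (0.516, 210, 382, [36, 35, 33], np.float64(0.097))
 (0.522, 209, 370, [35, 35, 33], np.float64(0.089))
 (0.528, 208, 357, [103, 92, 76], np.float64(-0.0))
 (0.534, 208, 344, [156, 146, 131], np.float64(0.02))
 (0.54, 207, 330, [250, 245, 235], np.float64(0.019))
 (0.546, 206, 316, [166, 153, 136], np.float64(0.02))
 (0.552, 205, 302, [168, 157, 140], np.float64(0.02))
 (0.558, 204, 288, [171, 159, 143], np.float64(0.02))
 (0.564, 203, 273, [169, 158, 142], np.float64(0.02))
 (0.57, 202, 258, [238, 234, 211], np.float64(0.05))
 (0.576, 200, 243, [238, 235, 211], np.float64(0.051))
 (0.582, 199, 227, [238, 234, 211], np.float64(0.049))
 (0.588, 198, 210, [239, 234, 212], np.float64(0.051))
 (0.594, 197, 194, [238, 233, 211], np.float64(0.05))
```

Emit:
play_rows([
  [[0,0,0.004,0,0,0],[0,0,0.008,0,0,0],[0,0,0.012,0,0,0],[0,0,0.012,0,0,0],[0,0,0.012,0,0,0],[0,0,0.012,0,0,0],[0,0,0.012,0,0,0],[0,0,0.012,0,0,0]],
])

```text
time: 5.05
position: [0.5459, 0.1758, 0.044]
eef_rot: [-0.0, 1.0, 0.013, 0.0]
wrist_force: [1.2, 1.8, 3.0]
opening: 0.0446
finger_force: 1.8
```

```bash
python3 look.py w4 | cut -c1-150
```

```text
{'time': np.float64(5.05), 'position': array([0.5459, 0.1758, 0.044 ]), 'wrist_force': array([1.2041, 1.8238, 2.9758]), 'torque': array([ 0.1184, -0.2
key z [0.0451 0.046  0.0466]
0.19
 (0.51, 288, 400, [166, 144, 120], np.float64(0.001))
 (0.516, 288, 388, [163, 141, 117], np.float64(0.0))
 (0.522, 288, 375, [168, 147, 121], np.float64(-0.001))
 (0.528, 288, 362, [175, 152, 126], np.float64(0.001))
 (0.534, 288, 349, [245, 238, 226], np.float64(0.019))
 (0.54, 288, 336, [159, 148, 131], np.float64(0.02))
 (0.546, 288, 322, [151, 141, 125], np.float64(0.021))
 (0.552, 288, 307, [165, 155, 137], np.float64(0.02))
 (0.558, 288, 293, [76, 70, 63], np.float64(0.042))
 (0.564, 288, 278, [79, 75, 66], np.float64(0.042))
 (0.57, 288, 263, [237, 233, 209], np.float64(0.051))
 (0.576, 288, 247, [239, 235, 213], np.float64(0.049))
 (0.582, 288, 231, [239, 235, 212], np.float64(0.05))
 (0.588, 288, 215, [239, 235, 212], np.float64(0.05))
 (0.594, 288, 198, [238, 236, 212], np.float64(0.05))
0.222
 (0.51, 209, 398, [28, 28, 28], np.float64(0.098))
 (0.516, 209, 386, [32, 31, 30], np.float64(0.094))
 (0.522, 208, 373, [32, 33, 31], np.float64(0.091))
 (0.528, 207, 360, [100, 89, 73], np.float64(-0.0))
 (0.534, 206, 347, [155, 143, 129], np.float64(0.019))
 (0.54, 205, 333, [249, 243, 232], np.float64(0.021))
 (0.546, 204, 320, [158, 146, 132], np.float64(0.02))
 (0.552, 203, 305, [161, 151, 136], np.float64(0.02))
 (0.558, 202, 291, [73, 69, 61], np.float64(0.042))
 (0.564, 201, 276, [79, 74, 65], np.float64(0.042))
 (0.57, 200, 261, [236, 232, 206], np.float64(0.051))
 (0.576, 198, 245, [235, 232, 207], np.float64(0.051))
 (0.582, 197, 229, [236, 232, 206], np.float64(0.049))
 (0.588, 196, 212, [236, 232, 208], np.float64(0.05))
 (0.594, 195, 195, [237, 232, 209], np.float64(0.049))
```

View pics/w4.png

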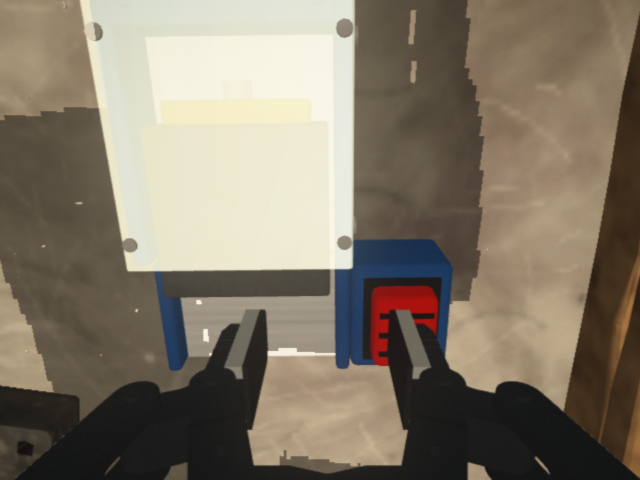

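The block is out from under the hood, with its front edge at row 296 (dock x ≈ −14) and passing below the left finger. I'll keep holding and track it.

Emit:
play_rows([
  [[0,0,0,0,0,0],[0,0,0,0,0,0],[0,0,0,0,0,0],[0,0,0,0,0,0],[0,0,0,0,0,0],[0,0,0,0,0,0],[0,0,0,0,0,0],[0,0,0,0,0,0]],
])

```text
time: 5.9
position: [0.5459, 0.1758, 0.044]
eef_rot: [-0.0, 1.0, 0.013, 0.0]
wrist_force: [2.7, 2.2, 3.8]
opening: 0.045
finger_force: 1.8
```

```bash
python3 - <<'E'
s=open('look.py').read().split('# profile')[0]+'''
R=cv2.Rodrigues(m['rvec'])[0]; f=240/np.tan(np.radians(m['fovy'])/2)
for y in(.187,.194,.22,.225):
  X=[]; B=[]
  for x in np.arange(.48,.62,.0005):
    c=R@np.array([x,y,.042])+m['tvec']; uu,vv=c[:2]/c[2]*f+[m['cx'],m['cy']]
    if 0<=vv<479 and abs(world(a,d,uu,vv)[2]-.042)<.004: X.append(x)
  print(y,'block top x',round(min(X),4) if X else None,round(max(X),4) if X else None)
'''
open('look.py','w').write(s)
E
python3 look.py w5
```

```text
{'time': np.float64(5.9), 'position': array([0.5459, 0.1758, 0.044 ]), 'wrist_force': array([2.7094, 2.2387, 3.7579]), 'torque': array([ 0.2272, -0.4231,  0.0754]), 'opening': np.float64(0.045)}
key z [0.0451 0.046  0.0467]
0.187 block top x 0.546 0.568
0.194 block top x 0.5455 0.567
0.22 block top x 0.5445 0.5665
0.225 block top x 0.5445 0.566
```

Emit:
play_rows([
  [[0,0,0,0,0,0],[0,0,0,0,0,0],[0,0,0,0,0,0],[0,0,0,0,0,0],[0,0,0,0,0,0],[0,0,0,0,0,0],[0,0,0,0,0,0],[0,0,0,0,0,0]],
])

```text
time: 6.75
position: [0.5458, 0.1757, 0.044]
eef_rot: [0.0, 1.0, 0.013, 0.0]
wrist_force: [3.0, 1.9, 3.1]
opening: 0.0448
finger_force: 1.8
```

```bash
python3 look.py w6
```

```text
{'time': np.float64(6.75), 'position': array([0.5458, 0.1757, 0.044 ]), 'wrist_force': array([2.9924, 1.8589, 3.1326]), 'torque': array([ 0.1501, -0.5363,  0.0985]), 'opening': np.float64(0.0448)}
key z [0.0452 0.046  0.0466]
0.187 block top x 0.5345 0.5675
0.194 block top x 0.5345 0.5675
0.22 block top x 0.5335 0.5665
0.225 block top x 0.533 0.566
```

Emit:
play_rows([
  [[0,0,0,0,0,0],[0,0,0,0,0,0],[0,0,0,0,0,0],[0,0,0,0,0,0],[0,0,0,0,0,0],[0,0,0.008,0,0,0],[0,0,0.015,0,0,0],[0,0,0.02,0,0,0]],
])

```text
time: 7.6
position: [0.5456, 0.1757, 0.0398]
eef_rot: [0.0, 1.0, 0.013, -0.0]
wrist_force: [1.8, 0.6, 12.7]
opening: 0.0449
finger_force: 6.8
```

```bash
python3 look.py w7
```

```text
{'time': np.float64(7.6), 'position': array([0.5456, 0.1757, 0.0398]), 'wrist_force': array([ 1.7946,  0.6443, 12.6988]), 'torque': array([ 0.1792, -0.3678,  0.139 ]), 'opening': np.float64(0.0449)}
key z [0.0413 0.042  0.0426]
0.187 block top x 0.524 0.5675
0.194 block top x 0.5235 0.567
0.22 block top x 0.532 0.5665
0.225 block top x 0.5255 0.566
```

Emit:
play_rows([
  [[0,0,0.003,0,0,0],[0,0,0.004,0,0,0],[0,0,0.004,0,0,0],[0,0,0.004,0,0,0],[0,0,0.004,0,0,0],[0,0,0.004,0,0,0],[0,0,0.004,0,0,0],[0,0,0.004,0,0,0]],
])

```text
time: 8.45
position: [0.5456, 0.1757, 0.0399]
eef_rot: [0.0, 1.0, 0.013, 0.0]
wrist_force: [0.9, 0.1, 8.8]
opening: 0.0447
finger_force: 4.8
```

```bash
python3 look.py w8
```

```text
{'time': np.float64(8.45), 'position': array([0.5456, 0.1757, 0.0399]), 'wrist_force': array([0.8639, 0.0625, 8.7744]), 'torque': array([ 0.044 , -0.2184,  0.1178]), 'opening': np.float64(0.0447)}
key z [0.0413 0.042  0.0426]
0.187 block top x 0.5235 0.5675
0.194 block top x 0.523 0.567
0.22 block top x 0.532 0.5665
0.225 block top x 0.5255 0.566
```

The block has stopped with its centre at dock x ≈ −16, but the press is still light. I'll push harder.

Emit:
play_rows([
  [[0,0,0.003,0,0,0],[0,0,0.006,0,0,0],[0,0,0.008,0,0,0],[0,0,0.008,0,0,0],[0,0,0.008,0,0,0],[0,0,0.008,0,0,0],[0,0,0.008,0,0,0],[0,0,0.008,0,0,0]],
])

```text
time: 9.3
position: [0.5456, 0.1757, 0.0397]
eef_rot: [-0.0, 1.0, 0.013, 0.0]
wrist_force: [-0.4, -0.7, 19.9]
opening: 0.045
finger_force: 9.7
```

```bash
python3 look.py w9
```

```text
{'time': np.float64(9.3), 'position': array([0.5456, 0.1757, 0.0397]), 'wrist_force': array([-0.4236, -0.7109, 19.8924]), 'torque': array([0.1911, 0.143 , 0.1047]), 'opening': np.float64(0.045)}
key z [0.0412 0.0419 0.0425]
0.187 block top x 0.5235 0.5675
0.194 block top x 0.523 0.567
0.22 block top x 0.532 0.566
0.225 block top x 0.5255 0.566
```

Emit:
play_rows([
  [[0,0,0,0,0,0],[0,0,0,0,0,0],[0,0,0,0,0,0],[0,0,0,0,0,0],[0,0,0,0,0,0],[0,0,0,0,0,0],[0,0,0,0,0,0],[0,0,0,0,0,0]],
])

```text
time: 10.15
position: [0.5456, 0.1757, 0.0398]
eef_rot: [-0.0, 1.0, 0.013, 0.0]
wrist_force: [-1.6, -0.9, 19.7]
opening: 0.0447
finger_force: 9.7
```

```bash
python3 look.py w10
```

```text
{'time': np.float64(10.15), 'position': array([0.5456, 0.1757, 0.0398]), 'wrist_force': array([-1.5692, -0.9449, 19.6529]), 'torque': array([0.1681, 0.1244, 0.1076]), 'opening': np.float64(0.0447)}
key z [0.0412 0.0419 0.0425]
0.187 block top x 0.5235 0.5675
0.194 block top x 0.523 0.567
0.22 block top x 0.532 0.566
0.225 block top x 0.5255 0.566
```

View pics/w10.png

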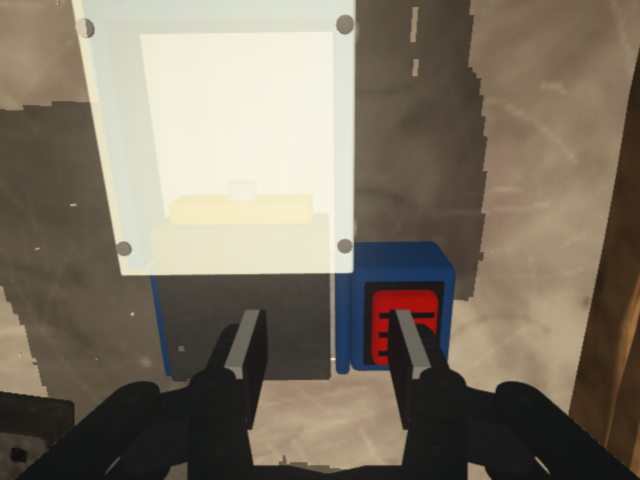

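The picture shows the block at rest, with its front edge at row 379 and the left finger pressing on it. The right finger keeps the red key down, near (405,325). The push is steady at about 20 N in total, so I'll hand it in.

```bash
python3 -c "
from rig import env
print(env.finish_job())"
```

```text
the job is handed in; nothing more can be done
None
```

The job is handed in: one finger keeps the larger dock's red key down (about 13 mm of travel), and the other holds the block at rest on the landing with roughly 15 N, at 10.2 s; no verdict came back.

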